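# Brush out the empty thread jar

## Task

One of the two clear jars still has thread spools in it; the other is empty. Take the long brush out of its pot and, in the empty jar, brush three full strokes, each right down to the bottom and back up until the whole bristle head is at the top of the jar with its upper end at or above the rim; then stand the brush back in its pot, bristles down, and let go. Keep the brush out of the jar with the spools, and leave the jars, the spools, the pot and the other things on the mat standing where they are.

Things in the scene. Friction and masses are not known exactly. Their poses are not given: they have to be found in the camera images.
- jar_a: one of two identical clear glass jars, open at the top, 68 mm outside diameter, 60 mm inside diameter (4 mm wall), 130 mm tall, inner floor 6 mm above its underside; loose, standing on the mat. Origin at the centre of its underside, z up. One of the jars (it varies) holds two thread spools, the other is empty
- jar_b: one of two identical clear glass jars, open at the top, 68 mm outside diameter, 60 mm inside diameter (4 mm wall), 130 mm tall, inner floor 6 mm above its underside; loose, standing on the mat. Origin at the centre of its underside, z up. One of the jars (it varies) holds two thread spools, the other is empty
- spool_a: thread spool, 28 mm diameter, 70 mm tall, standing beside the other one in one of the two glass jars; origin at the centre of its underside
- spool_b: thread spool, 28 mm diameter, 70 mm tall, standing beside the other one in one of the two glass jars; origin at the centre of its underside
- pot: white ceramic pot, open at the top, lower and wider than the jars: 90 mm outside diameter, 80 mm inside diameter, 75 mm tall, inner floor 6 mm above its underside; loose. The brush stands in it at the start. Origin at the centre of its underside, z up
- brush: long bottle brush, 220 mm, standing upright in the pot, bristles down. Along its own z from its origin (centre of the flat lower end): bristle head 0 to 60 mm (stiff core 38 mm diameter; soft bristles 58 mm diameter that yield freely), steel stem 10 mm diameter from 60 to 132 mm, round wooden handle 20 mm diameter from 132 to 220 mm; about 0.1 kg
- brush_tip (a point): centre of the flat lower end of the brush (its origin)
- brush_grip (a point): middle of the brush's wooden handle, 180 mm above its tip: the place to grip, from above
- spool_c: lone thread spool standing on the mat, 28 mm diameter, 70 mm tall, to be left alone; origin at the centre of its underside
- button_tin: round metal button tin on the mat, 54 mm diameter, 38 mm tall, to be left alone; origin at the centre of its underside
- pincushion: round pincushion on the mat, 78 mm diameter, 62 mm tall with its pins, to be left alone; origin at the centre of its underside
- tape_measure: round white tape measure lying flat on the mat, 54 mm diameter, 16 mm thick, to be left alone; origin at the centre of its underside

How it is judged:
By the outcome, as a careful person would: the job done as asked, in the order asked, and still so for the second after the job is handed in, with the robot touching nothing.
It also fails if it takes over 61 s, if anything falls off the work surface, if the arm or the gripper's body presses on something with over 40 N, if the wrist force passes 120 N, or if a joint passes its speed limit or range.

## Robot

A 6-joint arm with a two-finger parallel gripper is mounted at the origin on the work surface. World frame = base frame: x ahead of the robot, y to its left, z up, the work surface at z = 0. Lengths are in m, angles in rad, forces in N, time in s.
With the tool pointing down it reaches from about 0.25 to 0.8 m from the base axis. Payload 8.5 kg.
Tool frame: the origin (TCP) lies midway between the tips of the shut fingers; the grasp point (between the pads) lies 19 mm behind it; z points along the fingers, x is the direction in which the jaws open and shut, and the axes are right-handed (so a half turn about z gives the same grasp; the last joint's range is limited). The gripper opens to 85 mm and grips with 20 to 120 N. Pads are 22 mm wide; open, the fingers measure 114 mm over their backs; the gripper's body (76 mm by 85 mm) begins 54 mm behind the grasp point. The pads swing forward as they close: fully open they stand 13 mm farther back than shut.
Start: joints at [-1.296, 0.238, -0.013, 1.319, 0, 1.571], TCP at [0.142, -0.505, 0.207] pointing down, gripper open.
Joint ranges: [-2.66, 2.66], [-1.03, 1.9], [-1.14, 1.46], [-1.82, 2.27], [-1.45, 1.34], [-3.14, 3.14]. Speed limits (rad/s): [2.22, 2.22, 2.79, 3.14, 3.14, 3.14].

## Interface

Orientations are given as [roll, pitch, yaw] about the fixed x, y, z axes, in that order (R = Rz(yaw) Ry(pitch) Rx(roll)).
In Python, from station import env, vision, job gives the robot as it stands.
- The arm moves only by the tool apply_moves, never from a script. Its argument "motion" is a list of rows, each a list of 6 numbers: the shift along the world's x, y, z in mm, then the turn, a rotation vector about the world's x, y, z in rad. In form: [[x, y, z, ax, ay, az], ...]. A call has 1 to 10 rows; each row shifts and turns the commanded pose from where the row before left it; what a row does not reach is not made up. A row lasts 1/12 s, in which the tool goes at most 41.7 mm and 7.16 degrees, less where a joint would pass 70% of its speed; a pose out of reach is approached as far as the arm can. A call is refused whole if a number of a shift passes 41.7 or a number of a turn 0.125, either way. A call with a gripper value outside its range is refused whole. "gripper" is the finger opening in mm, from 0 to 85.4, set as the call begins (left out, the last holds). The fingers move at their own pace and stop on an object; "grip_force" is the grip in N (left out, the last holds). Time passes only in rows, so rows that do not move let the fingers close. It gives the time, the measured TCP pose, the force and the opening at its end, in the units of the state.
- env.sense(): the state, without advancing time (a new reading comes with each control period).
- vision.snapshot(name): name is "scene" or "top"; returns a dict with "color" (480x640x3 uint8, red, green, blue), "fx", "fy", "cx", "cy" (pixels), "R" (3x3) and "t" (3): a world point X has camera coordinates R X + t. Camera axes: x right, y down, z forward; pixel columns grow to the right and rows downward; lengths in m; the calibration is good to about 2 mm. A picture is of the moment at which its call begins. There is no depth.
- job.hand_in(): hands the job in, once; it reports no verdict.
The state is a dict: "t": time; "q": joint angles; "dq": joint speeds; "joint_torque": joint torques, N m; "position": TCP position; "ee_rot": TCP orientation; "contact_force": force on the tool from outside, world axes, zero at the start; "ft_torque": the same for the moment, N m; "finger_gap": finger opening in m.
Only numpy, scipy, OpenCV 4.12 (cv2) and the standard library are available. Lean on these libraries where they do the work, as an engineer would, in place of code of your own. Each camera call takes 0.05 s, during which the arm holds its last target. There are 200 camera calls.

## Working session

There is one attempt and no reset: what is moved stays moved. The work goes in short steps, Python scripts to look and compute and a tool call to move; the robot and the scene stay as the last step left them, time stands still between calls to the robot, and variables do not carry over. Pictures are saved under pics/ and viewed, about 8 in all and at most 12, crops included, and the job is handed in when it is done.

Besides the shell and the picture viewer there is one more tool, called as a command line: name --pt "numbers of a row" for each row, then --argument value for the rest. apply_moves: Moves the arm, as the interface text tells. Its arguments: {"type":"object","properties":{"motion":{"type":"array"},"gripper":{"type":"number"},"grip_force":{"type":"number"}},"required":["motion"]}

```bash
mkdir -p pics; python3 - <<'E'
from station import env, vision, job
import cv2,numpy as np
for n in("scene","top"):
    s=vision.snapshot(n); cv2.imwrite(f"pics/{n}0.png",s["color"][:,:,::-1])
    print(n,s["fx"],s["cx"],s["cy"],np.round(s["R"],4).tolist(),np.round(s["t"],4).tolist())
print(env.sense())
E
```

```text
scene 524.7791644469952 320.2503491153379 242.6738158454556 [[0.2221, 0.9748, -0.0203], [0.6383, -0.1611, -0.7528], [-0.7371, 0.1542, -0.658]] [-0.1399, -0.2749, 1.3844]
top 602.6484320294968 318.30419582646607 239.11550962112247 [[0.0284, -0.9992, -0.0292], [-0.9942, -0.0251, -0.1049], [0.1041, 0.032, -0.994]] [0.0185, 0.5769, 1.0173]
{'t': 0.1, 'q': array([-1.29598151e+00,  2.38694389e-01, -1.41992032e-02,  1.31918843e+00,
        9.59123672e-06,  1.57081893e+00]), 'dq': array([-6.69211037e-04, -2.44134661e-03,  1.83724108e-03,  8.28615022e-05,
        1.23155600e-05,  3.43697265e-04]), 'joint_torque': array([-4.92067429e-04, -5.39720500e+01,  3.46998239e+01,  1.34076137e-02,
       -4.84141742e-05,  5.12590802e-06]), 'position': array([ 0.14235869, -0.50489821,  0.20664439]), 'ee_rot': array([-3.14158309e+00,  1.28569719e-03, -1.29600411e+00]), 'contact_force': array([-0.98126463, -0.07289572,  0.21705151]), 'ft_torque': array([-0.04625634,  0.02352523, -0.01777645]), 'finger_gap': 0.08551847955563295}
```

View pics/scene0.png

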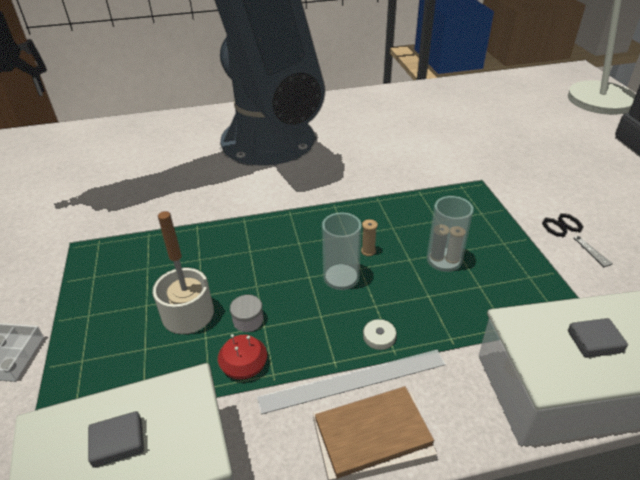

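View pics/top0.png

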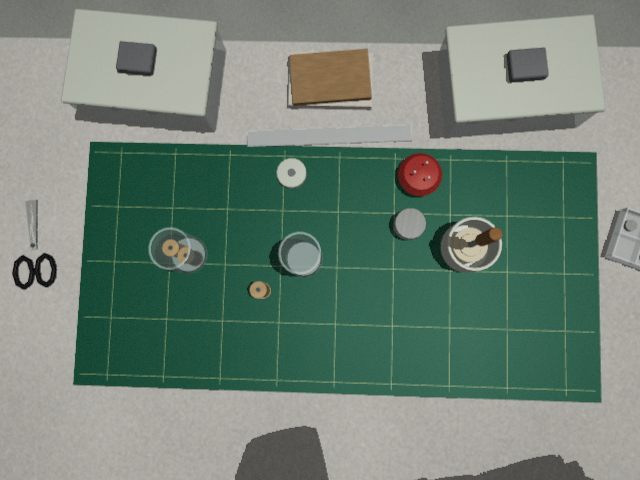

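The scene shows the empty jar at about (341,252) in scene and (300,254) in top. The jar with the spools is at (450,235) / (178,250). The pot and its slightly leaning brush are at (183,290) / (471,245). Next I'll enlarge the pot and the jar in both views.

```bash
python3 - <<'E'
import cv2,numpy as np
a=cv2.imread("pics/scene0.png");b=cv2.imread("pics/top0.png")
def crop(im,x,y,w=100,h=75):
    c=cv2.resize(im[y:y+h,x:x+w],(400,300),interpolation=cv2.INTER_CUBIC)
    for k in range(0,w,10):
        cv2.line(c,(k*4,0),(k*4,6 if k%50 else 14),(0,255,255),1)
    for k in range(0,h,10): cv2.line(c,(0,k*4),(6 if k%50 else 14,k*4),(0,255,255),1)
    cv2.putText(c,f"{x},{y}",(15,25),0,.5,(0,255,255),1); return c
a2=cv2.resize(a[205:335,125:225],(231,300),interpolation=cv2.INTER_CUBIC)
a2=cv2.copyMakeBorder(a2,0,0,0,169,cv2.BORDER_CONSTANT)
cv2.imwrite("pics/crops.png",np.vstack([np.hstack([crop(a,305,208,113,85),a2]),np.hstack([crop(b,245,220),crop(b,425,205)])]))
E
```

```text
(no output)
```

View pics/crops.png

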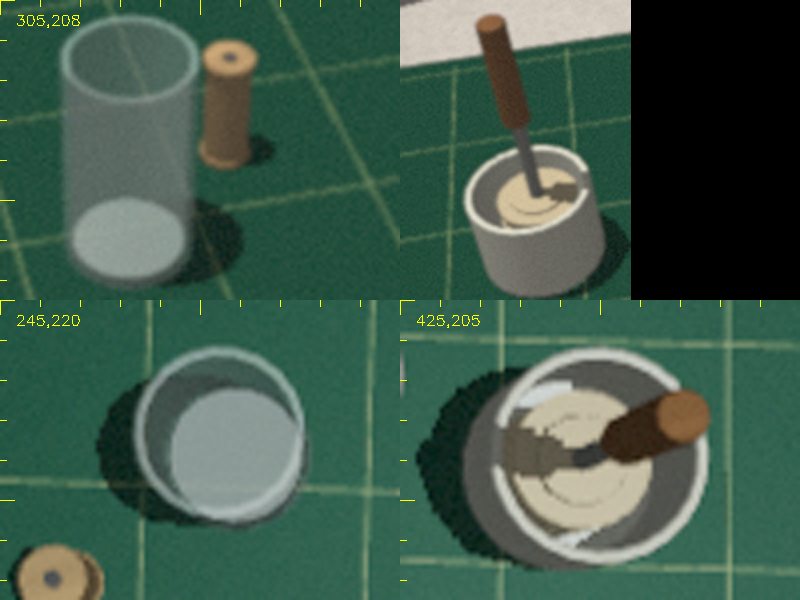

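```bash
cat > h.py <<'E'
import numpy as np
from station import env, vision, job
def ray(s,p):
    d=s["R"].T@np.array([(p[0]-s["cx"])/s["fx"],(p[1]-s["cy"])/s["fy"],1]); return -s["R"].T@s["t"],d/np.linalg.norm(d)
def plane(s,p,z):
    c,d=ray(s,p); return c+d*(z-c[2])/d[2]
def tri(s1,p1,s2,p2):
    A=[];b=[]
    for s,p in((s1,p1),(s2,p2)):
        c,d=ray(s,p);M=np.eye(3)-np.outer(d,d);A.append(M);b.append(M@c)
    return np.linalg.lstsq(np.vstack(A),np.hstack(b),rcond=None)[0]
E
python3 - <<'E'
from h import *
np.set_printoptions(precision=4,suppress=True)
S=vision.snapshot("scene");T=vision.snapshot("top")
print("jar rim",plane(S,(341.7,224.5),.13),plane(T,(299.75,253.3),.13),"floor",plane(S,(341,275.2),.006),plane(T,(303.5,258.3),.006))
print("pot rim",plane(S,(180.2,286.8),.075),plane(T,(475.3,244),.075))
for n,a,b in(("top",(164.4,215),(496,234)),("hb",(175.2,258.7),(477.5,241.8)),("stem",(184.3,288.1),(470,244.3))): print(n,tri(S,a,T,b))
print("fulljar",plane(S,(452,211),.13),plane(T,(170,249),.13),"spoolc",plane(T,(260,290),.07),"tin",plane(T,(409,224),.038),"pin",plane(T,(420,174),.05))
E
```

```text
jar rim [0.5499 0.0588 0.13  ] [0.5427 0.0592 0.13  ] floor [0.5483 0.0587 0.006 ] [0.5439 0.06   0.006 ]
pot rim [ 0.5774 -0.2259  0.075 ] [ 0.57   -0.2269  0.075 ]
top [ 0.5699 -0.2218  0.2206]
hb [ 0.5679 -0.2206  0.1291]
stem [ 0.5705 -0.2209  0.0636]
fulljar [0.5613 0.2565 0.13  ] [0.5442 0.2649 0.13  ] spoolc [0.4846 0.1272 0.07  ] tin [ 0.6056 -0.1219  0.038 ] pin [ 0.691  -0.1382  0.05  ]
```

apply_moves --pt "27 18 8 0 0 0.1" --pt "27 18 8 0 0 0.1" --pt "27 18 8 0 0 0.1" --pt "27 18 8 0 0 0.1" --pt "27 18 8 0 0 0.1" --pt "27 18 8 0 0 0.1" --pt "27 18 8 0 0 0.1" --pt "27 18 8 0 0 0.1" --pt "27 18 8 0 0 0.1" --pt "27 18 8 0 0 0.1" --gripper 85

```text
t: 1.03
position: [0.4136, -0.324, 0.2875]
ee_rot: [3.142, 0.0, -0.291]
contact_force: [0.5, -1.1, -0.1]
finger_gap: 0.0849
```

apply_moves --pt "26 17 0 0 0 0" --pt "26 17 0 0 0 0" --pt "26 17 0 0 0 0" --pt "26 17 0 0 0 0" --pt "26 17 0 0 0 0" --pt "26 17 0 0 0 0" --pt "0 0 0 0 0 0" --pt "0 0 0 0 0 0" --pt "0 0 0 0 0 0"

```text
t: 1.78
position: [0.5682, -0.2232, 0.2868]
ee_rot: [3.141, 0.001, -0.295]
contact_force: [-0.1, -0.3, 0.3]
finger_gap: 0.0848
```

apply_moves --pt "2 2 0 0 0 0" --pt "0 0 -20 0 0 0" --pt "0 0 -20 0 0 0" --pt "0 0 -20 0 0 0" --pt "0 0 -20 0 0 0" --pt "0 0 -20 0 0 0" --pt "0 0 -20 0 0 0" --pt "0 0 0 0 0 0" --pt "0 0 0 0 0 0" --pt "0 0 0 0 0 0"

```text
t: 2.62
position: [0.5706, -0.2219, 0.1687]
ee_rot: [3.141, -0.001, -0.297]
contact_force: [0.4, 0.6, -0.2]
finger_gap: 0.0847
```

```bash
cat > look.py <<'E'
import sys,cv2,numpy as np
from h import *
# name, scene crop x y, top crop x y (150x112 each, shown x2.66)
n,sx,sy,tx,ty=sys.argv[1],*map(int,sys.argv[2:6])
out=[]
for c,x,y in(("scene",sx,sy),("top",tx,ty)):
    im=vision.snapshot(c)["color"][:,:,::-1]; cv2.imwrite(f"pics/{n}_{c}.png",im)
    out.append(cv2.resize(im[y:y+150,x:x+100],(400,600),interpolation=cv2.INTER_CUBIC))
cv2.imwrite(f"pics/{n}.png",np.hstack(out))
E
python3 look.py grasp 130 190 430 170
```

```text
(no output)
```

View pics/grasp.png

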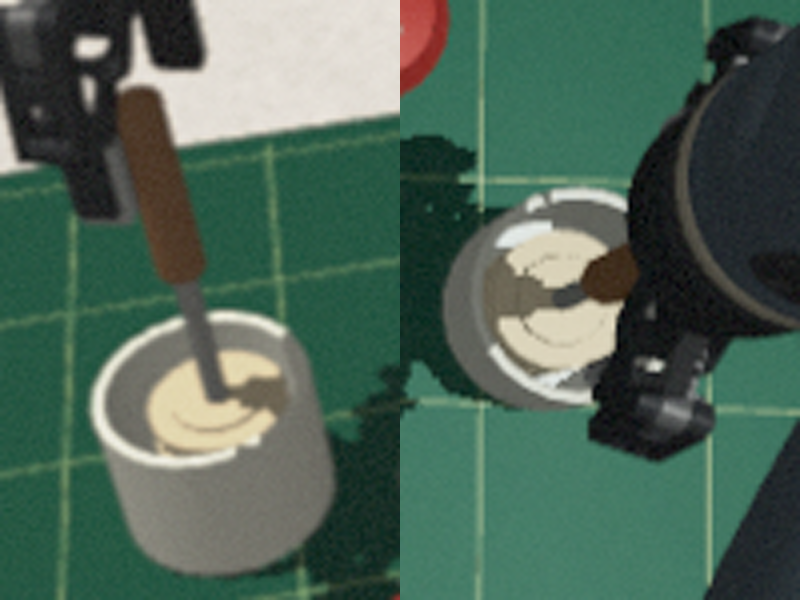

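The open fingers straddle the handle: the front finger is at crop (105,215), the rear one at (180,65), and the handle runs between them. I'll close now.

apply_moves --pt "0 0 0 0 0 0" --pt "0 0 0 0 0 0" --pt "0 0 0 0 0 0" --pt "0 0 0 0 0 0" --pt "0 0 0 0 0 0" --pt "0 0 0 0 0 0" --pt "0 0 0 0 0 0" --pt "0 0 0 0 0 0" --pt "0 0 0 0 0 0" --pt "0 0 0 0 0 0" --gripper 10 --grip_force 50

```text
t: 3.55
position: [0.5706, -0.2213, 0.1674]
ee_rot: [3.142, -0.0, -0.296]
contact_force: [-0.5, -0.2, 3.3]
finger_gap: 0.0188
```

```bash
python3 look.py closed 130 190 430 170
```

```text
(no output)
```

View pics/closed.png

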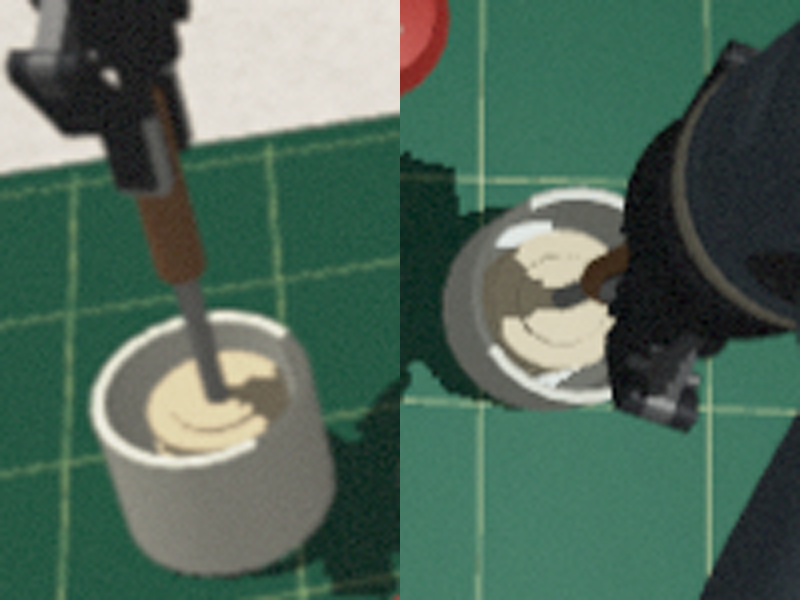

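The grip closed on the handle (gap 19 mm) and the brush is still upright. I'll lift and carry it to above the empty jar.

apply_moves --pt "0 0 10 0 0 0" --pt "0 0 15 0 0 0" --pt "0 0 17 0 0 0" --pt "0 0 20 0 0 0" --pt "0 0 20 0 0 0" --pt "0 0 20 0 0 0" --pt "0 0 20 0 0 0" --pt "0 0 20 0 0 0" --pt "0 0 13 0 0 0" --pt "0 0 5 0 0 0"

```text
t: 4.48
position: [0.5707, -0.2214, 0.3296]
ee_rot: [3.141, -0.002, -0.296]
contact_force: [0.1, -0.2, -0.7]
finger_gap: 0.0189
```

apply_moves --pt "-1 12 0 0 0 0" --pt "-2 24 0 0 0 0" --pt "-3 34 0 0 0 0" --pt "-4 35 0 0 0 0" --pt "-4 35 0 0 0 0" --pt "-4 35 0 0 0 0" --pt "-3 35 0 0 0 0" --pt "-2 34 0 0 0 0" --pt "-2 24 0 0 0 0" --pt "0 12 0 0 0 0"

```text
t: 5.32
position: [0.544, 0.062, 0.3263]
ee_rot: [-3.142, 0.002, -0.293]
contact_force: [-0.2, 0.7, -0.0]
finger_gap: 0.0188
```

apply_moves --pt "0 0 0 0 0 0" --pt "0 0 0 0 0 0" --pt "0 0 0 0 0 0"

```text
t: 5.57
position: [0.5453, 0.058, 0.3268]
ee_rot: [3.141, 0.001, -0.296]
contact_force: [0.2, -0.5, -1.8]
finger_gap: 0.0187
```

```bash
python3 look.py over 290 150 250 180
```

```text
(no output)
```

View pics/over.png

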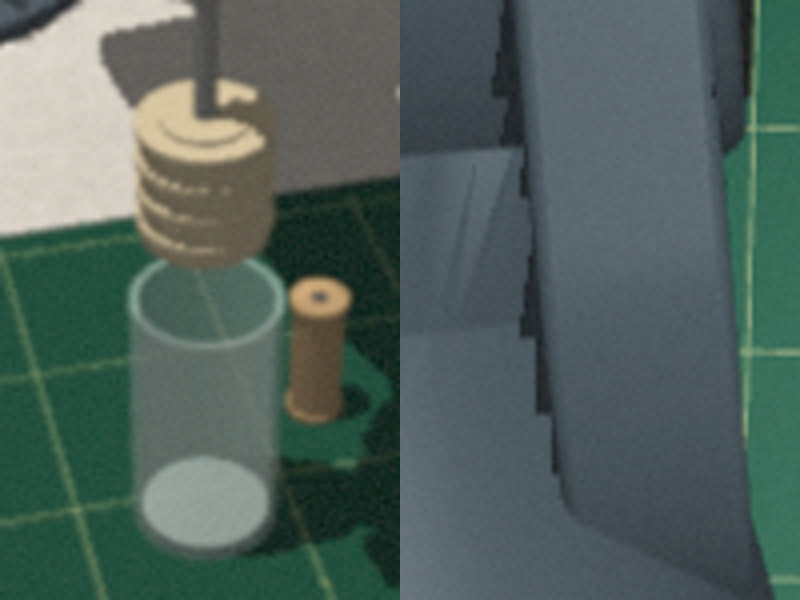

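```bash
python3 - <<'E'
from h import *
S=vision.snapshot("scene")
tz=env.sense()["position"][2]-.161
print(tz,plane(S,(340.75,180.25),tz+.06),plane(S,(341.7,224.5),.13),plane(S,(290+207/4,150+300/4),.13))
# lowest row of bottom rim
c=np.array([.545,.058,tz]);
def proj(X):
    p=S["R"]@X+S["t"]; return S["fx"]*p[0]/p[2]+S["cx"],S["fy"]*p[1]/p[2]+S["cy"]
print("pred bottom row",max(proj(c+[.029*np.cos(a),.029*np.sin(a),0])[1] for a in np.linspace(0,6.3,60)),"seen",150+268/4)
E
```

```text
0.16601155580921526 [0.55561841 0.05510352 0.22601156] [0.54989466 0.0588095  0.13      ] [0.55123063 0.0585503  0.13      ]
pred bottom row 216.88231778775386 seen 217.0
```

apply_moves --pt "1 2 0 0 0 0" --pt "0 0 -10 0 0 0" --pt "0 0 -15 0 0 0" --pt "0 0 -15 0 0 0" --pt "0 0 -15 0 0 0" --pt "0 0 -15 0 0 0" --pt "0 0 -10 0 0 0" --pt "0 0 0 0 0 0" --pt "0 0 0 0 0 0"

```text
t: 6.47
position: [0.5463, 0.0605, 0.2472]
ee_rot: [3.141, 0.001, -0.296]
contact_force: [-0.1, 1.2, -1.0]
finger_gap: 0.0192
```

```bash
python3 look.py in1 290 180 250 180
```

```text
(no output)
```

View pics/in1.png

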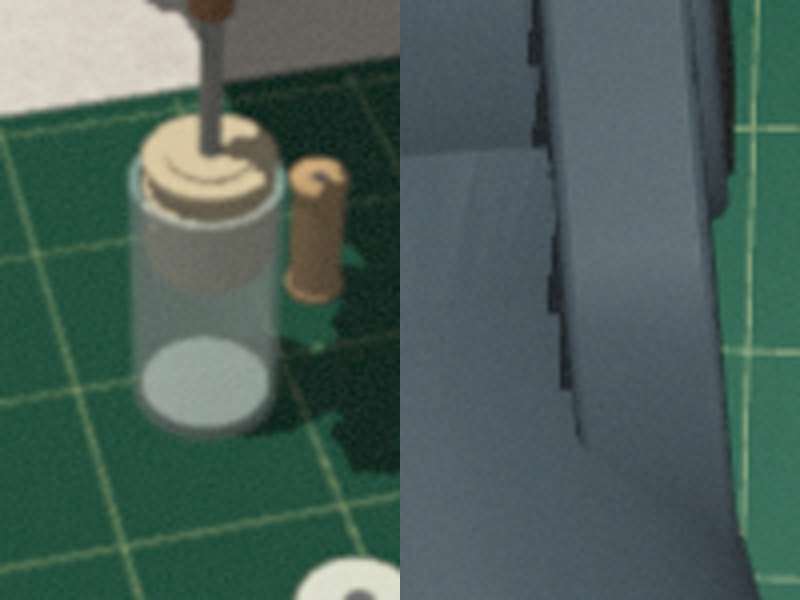

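The head is centred in the empty jar (head centre about x=209, rim about 207 in the crop), with its upper end just above the rim. First stroke down.

apply_moves --pt "0 0 -12 0 0 0" --pt "0 0 -15 0 0 0" --pt "0 0 -15 0 0 0" --pt "0 0 -15 0 0 0" --pt "0 0 -12 0 0 0" --pt "0 0 -5 0 0 0" --pt "0 0 -3 0 0 0" --pt "0 0 0 0 0 0" --pt "0 0 0 0 0 0"

```text
t: 7.32
position: [0.547, 0.0608, 0.171]
ee_rot: [-3.141, -0.001, -0.296]
contact_force: [-0.6, 0.3, -0.5]
finger_gap: 0.0189
```

apply_moves --pt "0 0 -1 0 0 0" --pt "0 0 -1 0 0 0" --pt "0 0 0 0 0 0" --pt "0 0 0 0 0 0"

```text
t: 7.65
position: [0.5465, 0.0608, 0.1684]
ee_rot: [-3.141, -0.0, -0.296]
contact_force: [0.5, 0.5, -0.6]
finger_gap: 0.0188
```

apply_moves --pt "0 0 -1 0 0 0" --pt "0 0 0 0 0 0" --pt "0 0 0 0 0 0"

```text
t: 7.9
position: [0.5466, 0.0608, 0.1674]
ee_rot: [-3.141, -0.0, -0.296]
contact_force: [0.4, 0.5, 1.6]
finger_gap: 0.019
```

apply_moves --pt "0 0 -1 0 0 0" --pt "0 0 0 0 0 0" --pt "0 0 0 0 0 0"

```text
t: 8.15
position: [0.547, 0.0608, 0.1673]
ee_rot: [-3.141, -0.002, -0.296]
contact_force: [-1.5, -0.5, 8.9]
finger_gap: 0.0188
```

The bottom is confirmed by contact (about 9 N at z 0.1673). Strokes of 75 mm follow.

apply_moves --pt "0 0 10 0 0 0" --pt "0 0 15 0 0 0" --pt "0 0 15 0 0 0" --pt "0 0 15 0 0 0" --pt "0 0 13 0 0 0" --pt "0 0 7 0 0 0" --pt "0 0 0 0 0 0" --pt "0 0 0 0 0 0" --pt "0 0 0 0 0 0"

```text
t: 8.9
position: [0.5461, 0.0607, 0.2404]
ee_rot: [3.141, 0.001, -0.296]
contact_force: [0.1, -0.4, -1.2]
finger_gap: 0.0191
```

apply_moves --pt "0 0 -10 0 0 0" --pt "0 0 -15 0 0 0" --pt "0 0 -15 0 0 0" --pt "0 0 -15 0 0 0" --pt "0 0 -12 0 0 0" --pt "0 0 -6 0 0 0" --pt "0 0 -2 0 0 0" --pt "0 0 0 0 0 0" --pt "0 0 0 0 0 0"

```text
t: 9.65
position: [0.5463, 0.0608, 0.1674]
ee_rot: [-3.141, -0.001, -0.296]
contact_force: [-3.6, -0.8, 16.1]
finger_gap: 0.0189
```

apply_moves --pt "0 0 10 0 0 0" --pt "0 0 15 0 0 0" --pt "0 0 15 0 0 0" --pt "0 0 15 0 0 0" --pt "0 0 13 0 0 0" --pt "0 0 7 0 0 0" --pt "0 0 0 0 0 0" --pt "0 0 0 0 0 0" --pt "0 0 0 0 0 0"

```text
t: 10.4
position: [0.546, 0.0607, 0.2401]
ee_rot: [3.141, 0.001, -0.296]
contact_force: [-0.7, -0.4, -1.5]
finger_gap: 0.0186
```

apply_moves --pt "0 0 -10 0 0 0" --pt "0 0 -15 0 0 0" --pt "0 0 -15 0 0 0" --pt "0 0 -15 0 0 0" --pt "0 0 -12 0 0 0" --pt "0 0 -6 0 0 0" --pt "0 0 -2 0 0 0" --pt "0 0 0 0 0 0" --pt "0 0 0 0 0 0"

```text
t: 11.15
position: [0.5463, 0.0608, 0.1673]
ee_rot: [-3.141, -0.001, -0.296]
contact_force: [-4.7, 0.3, 16.9]
finger_gap: 0.0183
```

All three downstrokes touched the bottom. I'll finish the third upstroke, leave the jar and go back over the pot.

apply_moves --pt "0 0 10 0 0 0" --pt "0 0 15 0 0 0" --pt "0 0 15 0 0 0" --pt "0 0 15 0 0 0" --pt "0 0 13 0 0 0" --pt "0 0 7 0 0 0" --pt "0 0 0 0 0 0" --pt "0 0 0 0 0 0" --pt "0 0 0 0 0 0"

```text
t: 11.9
position: [0.546, 0.0607, 0.2401]
ee_rot: [3.141, 0.001, -0.296]
contact_force: [-0.4, 0.1, -1.4]
finger_gap: 0.0186
```

apply_moves --pt "0 0 10 0 0 0" --pt "0 0 17 0 0 0" --pt "0 0 20 0 0 0" --pt "0 0 20 0 0 0" --pt "0 0 15 0 0 0" --pt "0 0 8 0 0 0" --pt "0 0 0 0 0 0" --pt "0 0 0 0 0 0"

```text
t: 12.57
position: [0.5465, 0.0607, 0.3308]
ee_rot: [3.141, 0.0, -0.296]
contact_force: [-0.3, -0.4, -1.6]
finger_gap: 0.0188
```

apply_moves --pt "1 -12 0 0 0 0" --pt "2 -24 0 0 0 0" --pt "3 -35 0 0 0 0" --pt "4 -35 0 0 0 0" --pt "4 -35 0 0 0 0" --pt "4 -35 0 0 0 0" --pt "3 -35 0 0 0 0" --pt "2 -35 0 0 0 0" --pt "2 -24 0 0 0 0" --pt "0 -13 0 0 0 0"

```text
t: 13.4
position: [0.5708, -0.2258, 0.3293]
ee_rot: [3.141, 0.003, -0.299]
contact_force: [-0.6, -0.3, -1.1]
finger_gap: 0.0185
```

apply_moves --pt "0 0 0 0 0 0" --pt "0 0 0 0 0 0" --pt "0 0 0 0 0 0" --pt "0 0 0 0 0 0"

```text
t: 13.73
position: [0.5714, -0.2211, 0.3312]
ee_rot: [-3.141, 0.0, -0.295]
contact_force: [-0.0, -0.1, -0.2]
finger_gap: 0.0186
```

```bash
python3 look.py back 130 190 430 170
```

```text
(no output)
```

View pics/back.png

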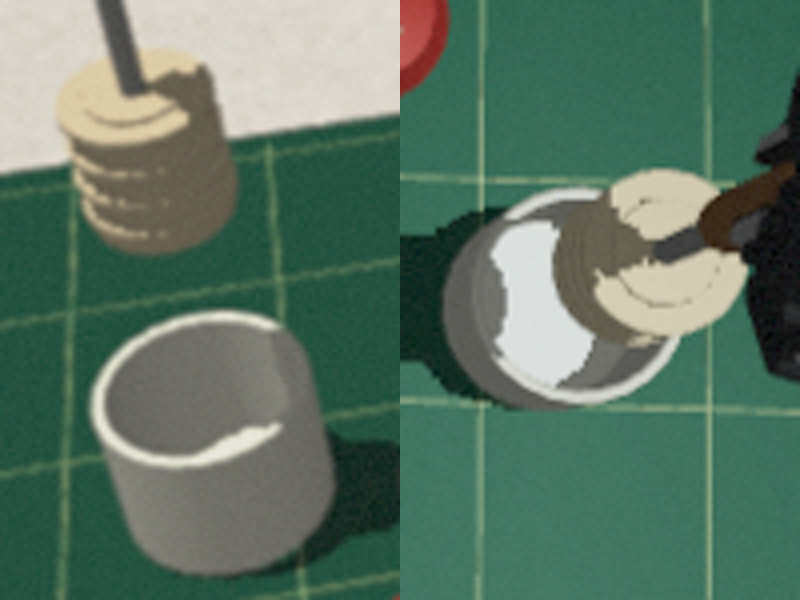

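The pot hasn't moved and the brush is back above its original spot, so I'll lower it.

apply_moves --pt "0 -1 -12 0 0 0" --pt "0 0 -20 0 0 0" --pt "0 0 -20 0 0 0" --pt "0 0 -22 0 0 0" --pt "0 0 -22 0 0 0" --pt "0 0 -22 0 0 0" --pt "0 0 -20 0 0 0" --pt "0 0 -14 0 0 0" --pt "0 0 -7 0 0 0" --pt "0 0 -3 0 0 0"

```text
t: 14.67
position: [0.571, -0.2224, 0.1683]
ee_rot: [-3.141, 0.002, -0.295]
contact_force: [-0.5, 0.3, -0.3]
finger_gap: 0.0186
```

apply_moves --pt "0 0 -1 0 0 0" --pt "0 0 0 0 0 0" --pt "0 0 0 0 0 0" --pt "0 0 0 0 0 0"

```text
t: 15.0
position: [0.5719, -0.2234, 0.1692]
ee_rot: [3.141, -0.001, -0.296]
contact_force: [-0.1, -0.6, -0.7]
finger_gap: 0.019
```

apply_moves --pt "0 0 -1 0 0 0" --pt "0 0 -1 0 0 0" --pt "0 0 0 0 0 0" --pt "0 0 0 0 0 0" --pt "0 0 0 0 0 0"

```text
t: 15.42
position: [0.5721, -0.2235, 0.1673]
ee_rot: [3.141, -0.002, -0.296]
contact_force: [-0.2, 0.7, 5.2]
finger_gap: 0.0188
```

apply_moves --pt "0 0 0 0 0 0" --pt "0 0 0 0 0 0" --pt "0 0 0 0 0 0" --pt "0 0 0 0 0 0" --pt "0 0 0 0 0 0" --pt "0 0 0 0 0 0" --pt "0 0 0 0 0 0" --pt "0 0 0 0 0 0" --pt "0 0 0 0 0 0" --pt "0 0 0 0 0 0" --gripper 85 --grip_force 20

```text
t: 16.25
position: [0.5715, -0.2232, 0.1662]
ee_rot: [-3.142, 0.0, -0.296]
contact_force: [0.6, 0.0, -0.3]
finger_gap: 0.0854
```

apply_moves --pt "0 0 10 0 0 0" --pt "0 0 20 0 0 0" --pt "0 0 20 0 0 0" --pt "0 0 20 0 0 0" --pt "0 0 20 0 0 0" --pt "0 0 20 0 0 0" --pt "0 0 20 0 0 0"

```text
t: 16.83
position: [0.5713, -0.2232, 0.2981]
ee_rot: [3.142, -0.001, -0.296]
contact_force: [-0.4, -1.3, -0.4]
finger_gap: 0.0849
```

apply_moves --pt "-25 -17 0 0 0 0" --pt "-25 -17 0 0 0 0" --pt "-25 -17 0 0 0 0" --pt "-25 -17 0 0 0 0" --pt "-25 -17 0 0 0 0" --pt "-25 -17 0 0 0 0" --pt "-25 -17 0 0 0 0" --pt "-25 -17 0 0 0 0" --pt "0 0 0 0 0 0" --pt "0 0 0 0 0 0"

```text
t: 17.67
position: [0.3704, -0.36, 0.2972]
ee_rot: [3.141, -0.001, -0.299]
contact_force: [0.6, -0.2, 0.0]
finger_gap: 0.0847
```

```bash
python3 - <<'E'
from h import *; import cv2
S=vision.snapshot("scene")["color"][:,:,::-1];T=vision.snapshot("top")["color"][:,:,::-1]
cv2.imwrite("pics/end_scene.png",S);cv2.imwrite("pics/end_top.png",T)
a=cv2.imread("pics/scene0.png")
cv2.imwrite("pics/end.png",np.hstack([cv2.resize(S[190:390,130:480],(525,300)),cv2.resize(T[140:320,140:560],(275,118)) if 0 else cv2.resize(T[150:310,430:577],(275,300))]))
for n,im,(x0,y0,x1,y1) in(("scene",S,(215,190,480,390)),("top",T,(140,140,435,320))):
    d=cv2.absdiff(cv2.imread(f"pics/{n}0.png"),im)[y0:y1,x0:x1].max(2); print(n,(d>50).sum(),np.argwhere(d>50)[:5])
E
```

```text
scene 1761 [[ 0 19]
 [ 0 20]
 [ 0 21]
 [ 0 22]
 [ 0 23]]
top 35 [[103 289]
 [104 289]
 [105 289]
 [106 290]
 [107 290]]
```

View pics/end.png

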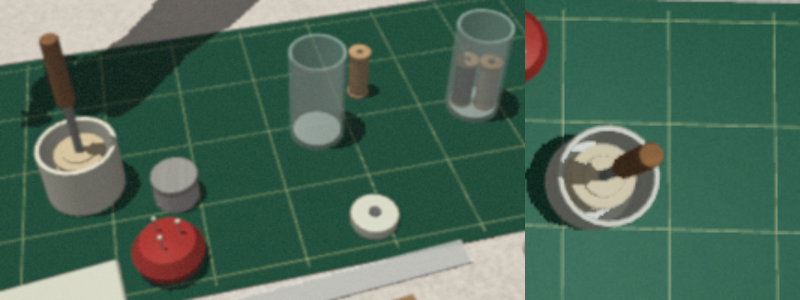

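The brush stands upright in the pot at about (80,130) in the crop, and the jars, spools, tin, pincushion and tape measure look the same as at the start. The remaining scene differences look like the arm's shadow.

```bash
python3 -c "
from station import job; print(job.hand_in())"
```

```text
the job is handed in; nothing more can be done
None
```

I brushed the empty jar with three full strokes, stood the brush back in its pot, bristles down, let go and handed the job in at about 18 s. No verdict came back.

- **Strokes:** Each downstroke touched the jar floor at 9–17 N. After each upstroke the upper end of the bristles was about 9 mm above the rim, worked out from the tool height.
- **Brush in the pot:** It touched the pot floor at about 5 N before I released it. The last pictures show it standing upright, with the open gripper well clear.
- **Other things on the mat:** The top view showed almost no change outside the pot area (35 pixels, at the edge next to the pot). The scene view showed more (1761 pixels), which I put down to the arm's shadow without checking further. By eye, nothing had moved.
- **Disagreement:** The two cameras differed by about 5–7 mm in x, within the brush's clearance in the jar. I averaged them and saw no sign of wall contact in the pictures or the force readings, apart from a few newtons sideways while pressing on the floor.

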